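Set the bevel jig's thumbwheel and lock it to the first click

ROBOT

A 7-joint arm with a two-finger parallel gripper is mounted at the origin on the work surface. World frame = base frame: x ahead of the robot, y to its left, z up, the work surface at z = 0. Lengths are in m, angles in rad, forces in N, time in s.
With the tool pointing down it reaches from about 0.4 to 0.85 m from the base axis. Payload 10.4 kg.
Tool frame: the origin (TCP) lies between the finger pads; the fingertips stand ahead of it and the grasp point (between the pads) lies 6 mm ahead of it (finger_overhang is the z of the fingertips in the tool frame, in m); z points along the fingers, y is the direction in which the jaws open and shut (so a half turn about z gives the same grasp; the last joint's range is limited). The gripper opens to 85 mm and grips with 20 to 120 N. Pads are 22 mm wide; open, the fingers measure 114 mm over their backs; the gripper's body (76 mm by 85 mm) begins 54 mm behind the grasp point. The pads swing forward as they close: fully open they stand 13 mm farther back than shut.
Start: joints at [1.166, 0.332, -0.065, 1.46, 0.022, 1.35, -0.088], TCP at [0.233, -0.58, 0.256] pointing down, gripper open.
Joint ranges: [-2.6, 2.6], [-0.5, 2.12], [-1.47, 1.34], [0.16, 2.42], [-1.27, 4.41], [0.06, 2.06], [-2.6, 2.6]. Speed limits (rad/s): [2.22, 2.22, 2.79, 2.79, 3.14, 3.14, 3.14].

INTERFACE

Orientations are given as a unit quaternion [x, y, z, w].
In Python, from workcell import * gives the robot as it stands.
- The arm moves only by the shell command python3 -m creep 'ROWS' [FORCE]. ROWS is JSON, a list of rows, each a list of 7 numbers: the turn, a rotation vector about the tool's x, y, z in rad, then the shift along the tool's x, y, z in mm, then the closure in counts, from 0 (fully open) to 255 (shut). In form: [[wx, wy, wz, dx, dy, dz, claw], ...]. A call has 1 to 8 rows; each row shifts and turns the commanded pose from where the row before left it, along the tool's axes as they then stand; what a row does not reach is not made up. A row lasts 1/10 s, in which the tool goes at most 50 mm and 8.59 degrees, less where a joint would pass 70% of its speed; a pose out of reach is approached as far as the arm can. A call is refused whole if a number of a shift passes 50 or a number of a turn 0.15, either way. A call with a gripper value outside its range is refused whole. The fingers move at their own pace and stop on an object; FORCE is the grip in N (left out, the last holds). Time passes only in rows, so rows that do not move let the fingers close. It gives the time, the measured TCP pose, the force and the opening at its end, in the units of the state.
- get_obs(): the state, without advancing time (a new reading comes with each control period).
- camera(name): name is "side" or "top"; returns (picture, depth): 480x640x3 uint8, blue, green, red; 480x640 float32, m along the optical axis (not along the pixel's ray), 0 where there is no reading.
- camera_model(name): a dict with "camera_matrix" (3x3 intrinsics, pixels), "R" (3x3) and "t" (3): a world point X has camera coordinates R X + t. Camera axes: x right, y down, z forward; pixel columns grow to the right and rows downward; lengths in m; the calibration is good to about 2 mm. A picture is of the moment at which its call begins. camera_model takes no time and is no camera call.
- hand_in(): hands the job in, once; it reports no verdict.
The state is a dict: "clock": time; "joint_pos": joint angles; "joint_velocities": joint speeds; "tau": joint torques, N m; "position": TCP position; "ee_rot": TCP orientation; "ft_force": force on the tool from outside, world axes, zero at the start; "torque": the same for the moment, N m; "grip_width": opening from 0.0 (shut) to 1.0 (fully open).
Only numpy, scipy, OpenCV 4.12 (cv2) and the standard library are available. Lean on these libraries where they do the work, as an engineer would, in place of code of your own. Each camera call takes 0.05 s, during which the arm holds its last target.

TASK

Roll the knurled thumbwheel of the knife-grinding jig by its edge until a 4 stands in its window. Then lock the setting: turn the jig's black lock knob clockwise until its slip clutch clicks for the first time, stop there (no second click, do not slacken it again), and let go. Leave the things lying around where they are.

Things in the scene. Friction and masses are not known exactly. Their poses are not given: they have to be found in the camera images.
- jig: Grinding jig, bolted down: grey base plate 180 x 340 x 14 mm, origin under its centre. Axes: x away from the robot at yaw 0, y along the thumbwheel's axle, z up. Thumbwheel at y = +85 mm, lock knob at y = -85 mm, a blade held along the far edge, up to 56 mm above the table.
- wheel_top (a point): Highest point of the steel thumbwheel's knurled rim, 80 mm above the table, fixed to the jig, axes as the jig. Wheel: 60 mm across, 26 mm wide, 20 ridges standing 2.5 mm proud, axle level along y, 30 mm below this point. Its top 20 mm stand free above an aluminium housing (top 60 mm above the table; 43 mm either way along x, y from -42 to +62 mm of this point).
- window (a point): Centre of the black-framed digit window beside the wheel, 33 mm along +y from it; frame top 73 mm above the table, frame 49 mm along x, 27 mm along y. The white digit drum in it turns with the wheel; the digit on its top is the one set. Digits stand upright as seen from the robot.
- wheel (a joint): Thumbwheel turn in rad: digit n stands in the window at n x 0.628 (wanted: 4, at 2.513; end stops just beyond 0 and 9). Starts at 1 to 3. It grows as the top of the wheel is dragged along the jig's +x. A sprung detent holds each digit, and the wheel springs to the nearest one when let go; a few newtons along the rim move it on.
- knob_grip (a point): On the upright axis of the round black lock knob, at the height to grip, 87 mm above the table; fixed to the jig (does not turn with the knob). Knob: 49 mm diameter, from 72 to 102 mm above the table, fluted, may be gripped at any yaw; does not rise or sink. Below it a steel collar (47 mm, top 57 mm above the table, small tab) on a 56 mm square block.
- knob_top (a point): Centre of the knob's top face, 102 mm above the table. Clockwise tightens. It runs down at up to 0.35 Nm, for about 1 to 2.9 rad (differs, does not show). Then it is tight: the torque climbs to 0.4 to 0.9 Nm, the clutch starts over a tooth and the torque falls sharply, to none halfway over it; then it is pulled on into the notch: that is the click. Turned back, the screw slackens.
- clutch (a joint): How far the knob has slipped on its screw, in rad, clockwise positive: 0 at the start, near 0 while the screw runs down; one click is 0.524. Between about 0.18 and 0.34 it can hang on the tooth's crest when let go; beyond that it falls into the notch by itself. The next tooth's crest is at 0.785.
- shoe (a joint): Clamp collar below the knob, in rad: 0 while loose, pushed clockwise to its stop at 0.20 when the screw is tight; falls back to 0 if the screw is slackened.
- scale: Dark wood handle slab 30 x 105 x 9 mm lying on the jig's base plate, on the robot's side; origin under its centre; leave alone.
- scale2: Its twin, on the table; leave alone.
- blank: Steel blade blank, 4 mm thick, 215 mm long, on the table beyond the jig; leave alone.
- file: Hand tool with light wood handle, 220 mm long, beside the jig; leave alone.
- sander: Cork sanding block 110 x 55 x 30 mm beside the jig; leave alone.
- spray: Upright can, 54 mm across and 150 mm high, beyond the jig; leave alone.
- hammer: Hammer lying at the left; leave alone.
- pins: Steel cup, 70 mm across and 60 mm high, beyond the jig; leave alone.

How it is judged:
On the way, in this order (a step that is already met when the one before it is completed fails the run):
1. the thumbwheel shows 4 and the clutch has not clicked yet (value of joint wheel between 2.3532 and 2.6732 rad and value of joint clutch below 0.26 rad), for 0.3 s.
2. the screw is tight and the clutch has clicked over one tooth (value of joint clutch above 0.37 rad and value of joint shoe above 0.06 rad), for 0.1 s.
At the end, for the whole second after the job is handed in: The wheel stands within 0.16 rad of digit 4, the clutch has slipped exactly one tooth (0.37 to 0.68 rad), the collar is still pushed over (by more than 0.06 rad), all at rest (all of step 2 and value of joint wheel between 2.3532 and 2.6732 rad and value of joint clutch below 0.68 rad and velocity of joint each of clutch, wheel below 0.1 rad/s); the robot touches nothing.
It fails at once if the clutch has been driven over a second tooth (value of joint clutch above 0.85 rad).
It fails at once if one of the things lying around was moved more than 40 mm (distance of any of scale, scale2, blank, file, sander, spray, hammer, pins from where it was at the start of the episode above 0.04 m).
It also fails if it takes over 72 s, if anything falls off the work surface, if the arm or the gripper's body presses on something with over 40 N, if the wrist force passes 120 N, or if a joint passes its speed limit or range.

## Working session

There is one attempt and no reset: what is moved stays moved. The work goes in short steps, Python scripts to look and compute and a shell command to move; the robot and the scene stay as the last step left them, time stands still between calls to the robot, and variables do not carry over. Pictures are saved under pics/ and viewed, and the job is handed in when it is done.

```bash
ls; mkdir -p pics; python3 - <<'E'
from workcell import *
import cv2,numpy as np
np.set_printoptions(precision=4,suppress=True)
print(get_obs())
for n in("top","side"):
    p,d=camera(n); cv2.imwrite(f"pics/{n}0.png",p); np.save(f"pics/{n}0.npy",d); m=camera_model(n); print(n,m)
E
```

```text
pics
{'clock': 0.0, 'joint_pos': array([ 1.1664,  0.3329, -0.0647,  1.4609,  0.0216,  1.3499, -0.0885]), 'joint_velocities': array([-0.0012, -0.0003, -0.0006, -0.0008,  0.001 ,  0.    , -0.0011]), 'tau': array([  0.0001, -62.5455,   0.0491, -39.1605,   0.0162,   0.0099,
        -0.    ]), 'position': array([ 0.2328, -0.5797,  0.2555]), 'ee_rot': array([ 0.9818,  0.1898, -0.0002, -0.0007]), 'ft_force': array([-0.1092,  0.5606,  0.3048]), 'torque': array([-0.0279,  0.0251,  0.0461]), 'grip_width': 1.0049820386971449}
top {'camera_matrix': array([[574.0909,   0.    , 320.442 ],
       [  0.    , 574.0909, 243.7871],
       [  0.    ,   0.    ,   1.    ]]), 'R': array([[-0.0233, -0.9997,  0.0087],
       [-0.9955,  0.0224, -0.0918],
       [ 0.0916, -0.0109, -0.9957]]), 't': array([0.0525, 0.5933, 1.3386])}
side {'camera_matrix': array([[585.871 ,   0.    , 336.2934],
       [  0.    , 585.871 , 241.2093],
       [  0.    ,   0.    ,   1.    ]]), 'R': array([[-0.8453, -0.534 ,  0.0176],
       [-0.3741,  0.568 , -0.733 ],
       [ 0.3814, -0.6262, -0.68  ]]), 't': array([0.4915, 0.248 , 1.1465])}
```

View pics/top0.png

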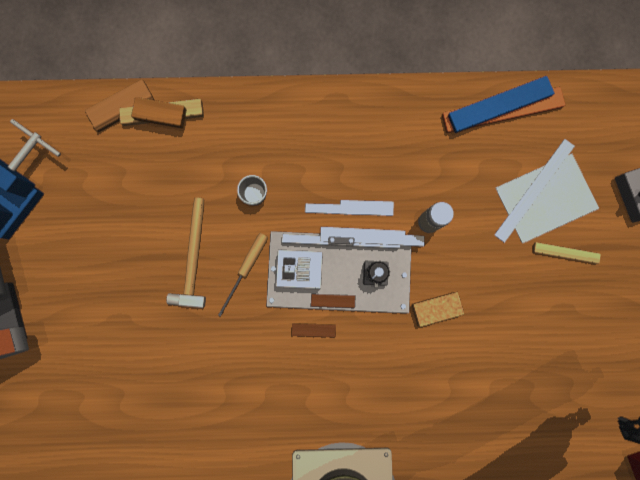

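View pics/side0.png

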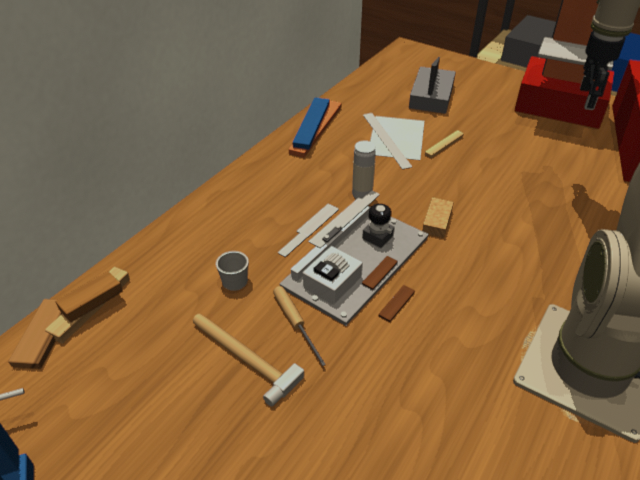

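```bash
python3 - <<'E'
import cv2,numpy as np
a=cv2.imread('pics/top0.png')[220:320,255:425]; b=cv2.imread('pics/side0.png')[185:325,270:440]
cv2.imwrite('pics/z1.png',cv2.resize(a,None,fx=4.7,fy=4.7,interpolation=cv2.INTER_CUBIC))
cv2.imwrite('pics/z2.png',cv2.resize(b,None,fx=4.2,fy=4.2,interpolation=cv2.INTER_CUBIC))
E
```

```text
(no output)
```

View pics/z1.png

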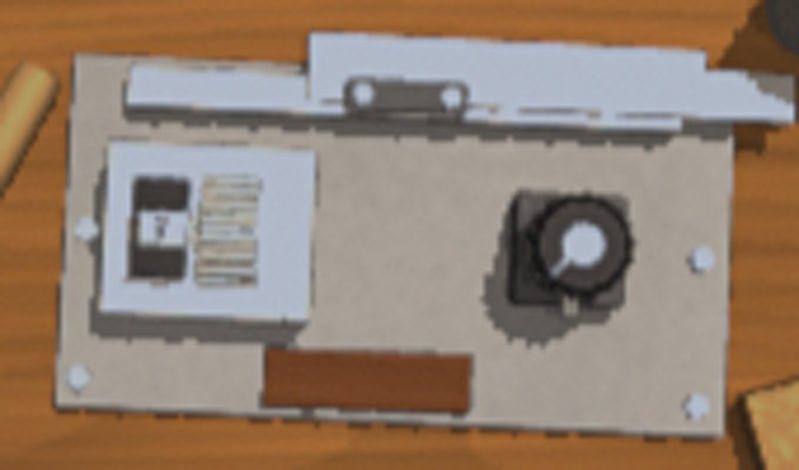

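View pics/z2.png

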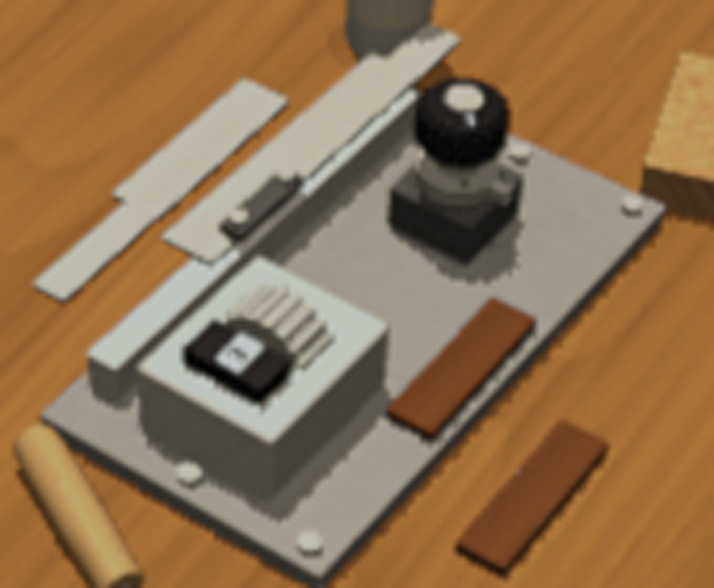

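```bash
cat > h.py <<'E'
from workcell import *
import cv2,numpy as np
np.set_printoptions(precision=4,suppress=True)
def ray(n,u,v,z):
    m=camera_model(n);K=m["camera_matrix"];R=np.array(m["R"]);t=np.array(m["t"])
    d=R.T@np.linalg.solve(K,[u,v,1]);c=-R.T@t
    return c+d*(z-c[2])/d[2]
def proj(n,X):
    m=camera_model(n);x=m["camera_matrix"]@(m["R"]@np.array(X)+m["t"]);return x[:2]/x[2]
def zoom(n,name,u,v,w,h,f,it=cv2.INTER_CUBIC):
    p,d=camera(n);c=p[v-h//2:v+h//2,u-w//2:u+w//2]
    cv2.imwrite(name,cv2.resize(c,None,fx=f,fy=f,interpolation=it))
E
python3 - <<'E'
from h import *
T=lambda a,b,z:ray("top",255+(a+.5)/4.7-.5,220+(b+.5)/4.7-.5,z)
S=lambda a,b,z:ray("side",270+(a+.5)/4.2-.5,185+(b+.5)/4.2-.5,z)
for nm,a,b,z in [("TL",75,55,.014),("BL",57,408,.014),("BR",722,436,.014),("knobtop",583,244,.102),("win",160,228,.073),("wheeltop",230,230,.08),("hTL",108,142,.06),("hTR",316,152,.06),("hBL",100,312,.06),("hBR",309,320,.06)]: print(nm,T(a,b,z))
for nm,a,b,z in [("BL",320,585,.014),("BR",663,208,.014),("TL",43,413,.014),("knobtop",464,97,.102),("win",240,352,.073),("h1",268,255,.06),("h2",388,327,.06),("h3",272,440,.06),("h4",141,362,.06)]: print('s',nm,S(a,b,z))
p=cv2.imread('pics/top0.png');s=cv2.imread('pics/side0.png')
A=cv2.resize(p[255:285,278:314],None,fx=10,fy=10,interpolation=cv2.INTER_LANCZOS4)
B=cv2.resize(s[250:286,310:350],None,fx=10,fy=10,interpolation=cv2.INTER_LANCZOS4)
C=np.zeros((360,760,3),np.uint8);C[:300,:360]=A;C[:360,360:760]=B
cv2.imwrite('pics/z3.png',C)
E
```

```text
TL [0.6284 0.1579 0.014 ]
BL [0.4491 0.1698 0.014 ]
BR [ 0.4271 -0.1662  0.014 ]
knobtop [ 0.5222 -0.0892  0.102 ]
win [0.5359 0.1134 0.073 ]
wheeltop [0.5338 0.0792 0.08  ]
hTL [0.5796 0.1388 0.06  ]
hTR [0.5723 0.0364 0.06  ]
hBL [0.4961 0.1441 0.06  ]
hBR [0.4898 0.0418 0.06  ]
s BL [0.4484 0.1747 0.014 ]
s BR [ 0.4282 -0.1662  0.014 ]
s TL [0.6289 0.1562 0.014 ]
s knobtop [ 0.5247 -0.0938  0.102 ]
s win [0.5362 0.1116 0.073 ]
s h1 [0.5698 0.0324 0.06  ]
s h2 [0.4893 0.044  0.06  ]
s h3 [0.4972 0.1429 0.06  ]
s h4 [0.5811 0.1342 0.06  ]
```

View pics/z3.png

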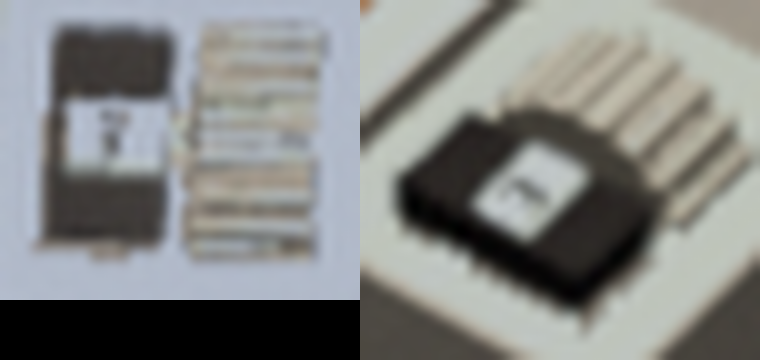

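```bash
cat >> h.py <<'E'
YAW=-.066
W=np.array([.5336,.0802]);KN=np.array([.5226,-.0897])
ex=np.array([np.cos(YAW),np.sin(YAW)]);ey=np.array([-ex[1],ex[0]])
def rect(n,img,z=.075,h=30,px=10):
    # image: up=+x jig, left=+y; centred between wheel & window
    c=W+ey*.018
    k=h/1000
    P=[c+ex*k+ey*k,c+ex*k-ey*k,c-ex*k-ey*k,c-ex*k+ey*k]
    src=np.float32([proj(n,[*q,z]) for q in P]);N=2*h*px//2
    M=cv2.getPerspectiveTransform(src,np.float32([[0,0],[N,0],[N,N],[0,N]]))
    return cv2.warpPerspective(img,M,(N,N),flags=cv2.INTER_CUBIC)
E
python3 - <<'E'
from h import *
cv2.imwrite('pics/z4.png',np.hstack([rect("top",cv2.imread('pics/top0.png')),rect("side",cv2.imread('pics/side0.png'))]))
E
```

```text
(no output)
```

View pics/z4.png

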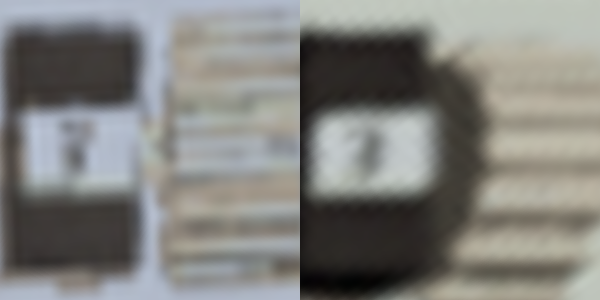

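```bash
cat >> h.py <<'E'
from scipy.spatial.transform import Rotation as Ro
def st():
    o=get_obs();R=Ro.from_quat(o["ee_rot"]).as_matrix()
    print("t%.2f pos"%o["clock"],o["position"],"yaw %.4f"%np.arctan2(R[1,0],R[0,0]),"zt",R[:,2],"F",o["ft_force"],"M",o["torque"],"g %.3f"%o["grip_width"],"j",o["joint_pos"])
    return o,R
def togo(X):
    o,R=st();print("tool mm",1000*R.T@(np.array(X)-o["position"]))
E
python3 - <<'E'
import workcell
from h import *
print([k for k in dir(workcell) if k[0]!='_'])
try: print(workcell.finger_overhang)
except Exception as e: print(e)
E
python3 -m creep '[[0,0,-0.15,0,0,0,0],[0,0,-0.15,0,0,0,0],[0,0,-0.15,0,0,0,0],[0,0,-0.15,0,0,0,0],[0,0,-0.15,0,0,0,0],[0,0,-0.15,0,0,0,0],[0,0,-0.15,0,0,0,0],[0,0,-0.073,0,0,0,0]]' 20
python3 -c "
from h import *
togo([*W,.25])"
```

```text
['MotionError', 'camera', 'camera_model', 'finger_overhang', 'get_obs', 'hand_in']
0.025
clock: 0.9
position: [0.2327, -0.5798, 0.2558]
ee_rot: [0.728, 0.685, 0.0, -0.0]
ft_force: [0.5, 0.4, -0.3]
grip_width: 0.994
t0.90 pos [ 0.2327 -0.5798  0.2558] yaw 1.5105 zt [-0.0003  0.0008 -1.    ] F [ 0.5205  0.4227 -0.2614] M [ 0.0532 -0.0118 -0.0204] g 0.994 j [ 1.2842  0.3418 -0.2163  1.4533  0.0736  1.3552  1.004 ]
tool mm [676.9495 260.5469   6.2729]
```

```bash

python3 -m creep '[[0,0,0,30,12,0,60],[0,0,0,42,16,0,60],[0,0,0,42,16,0,60],[0,0,0,42,16,0,60],[0,0,0,42,16,0,60],[0,0,0,42,16,0,60],[0,0,0,42,16,0,60],[0,0,0,42,16,0,60]]'
python3 -m creep '[[0,0,0,42,16,0,60],[0,0,0,42,16,0,60],[0,0,0,42,16,0,60],[0,0,0,42,16,0,60],[0,0,0,42,16,0,60],[0,0,0,42,16,0,60],[0,0,0,40,16,0,60],[0,0,0,20,10,0,60]]'
python3 -c "
from h import *
togo([*W,.25])
p,d=camera('side');cv2.imwrite('pics/s1.png',p);p,d=camera('top');cv2.imwrite('pics/t1.png',p)"
```

```text
clock: 1.7
position: [0.3783, -0.2631, 0.2562]
ee_rot: [0.73, 0.683, -0.0, 0.0]
ft_force: [0.7, 0.7, 0.6]
grip_width: 0.766
clock: 2.5
position: [0.5207, 0.0424, 0.2563]
ee_rot: [0.729, 0.685, 0.001, -0.0]
ft_force: [-0.5, -0.1, -0.7]
grip_width: 0.765
t2.50 pos [0.5207 0.0424 0.2563] yaw 1.5086 zt [ 0.0002  0.0013 -1.    ] F [-0.5176 -0.1317 -0.678 ] M [-0.0358 -0.0546  0.0384] g 0.765 j [ 0.5723  0.1861 -0.8195  1.6959  0.1388  1.3197 -0.3353]
tool mm [38.5613 10.515   6.339 ]
```

View pics/s1.png

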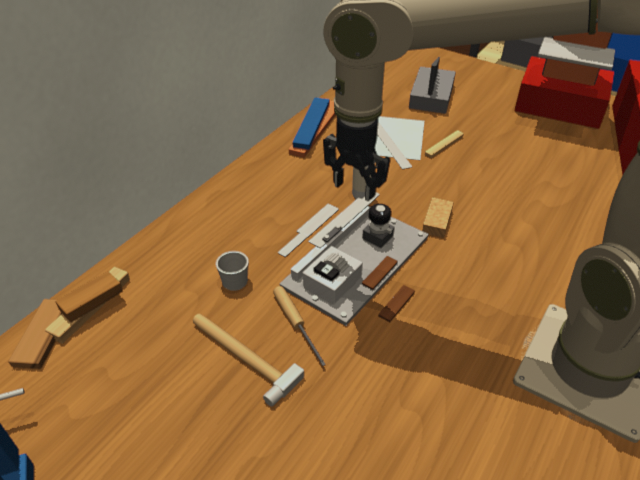

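```bash

python3 -m creep '[[0,0,0,20,5,0,60],[0,0,0,18,5,20,60],[0,0,0,0,0,35,60],[0,0,0,0,0,35,60],[0,0,0,0,0,35,60],[0,0,0,0,0,25,60],[0,0,0,0,0,0,60],[0,0,0,0,0,0,60]]'
python3 -c "
from h import *
togo([*W,.095])
p,d=camera('side');cv2.imwrite('pics/s2.png',cv2.resize(p[160:340,220:460],None,fx=3.3,fy=3.3,interpolation=2))"
```

```text
clock: 3.4
position: [0.5328, 0.0752, 0.1068]
ee_rot: [0.73, 0.683, -0.0, -0.0]
ft_force: [0.8, 0.6, 0.1]
grip_width: 0.761
t3.40 pos [0.5328 0.0752 0.1068] yaw 1.5042 zt [-0.0004 -0.0001 -1.    ] F [0.8077 0.6326 0.0972] M [ 0.0716 -0.025   0.0547] g 0.761 j [ 0.4432  0.3895 -0.785   1.8264  0.3137  1.0548 -0.5283]
tool mm [ 5.0932  0.4671 11.8302]
```

View pics/s2.png

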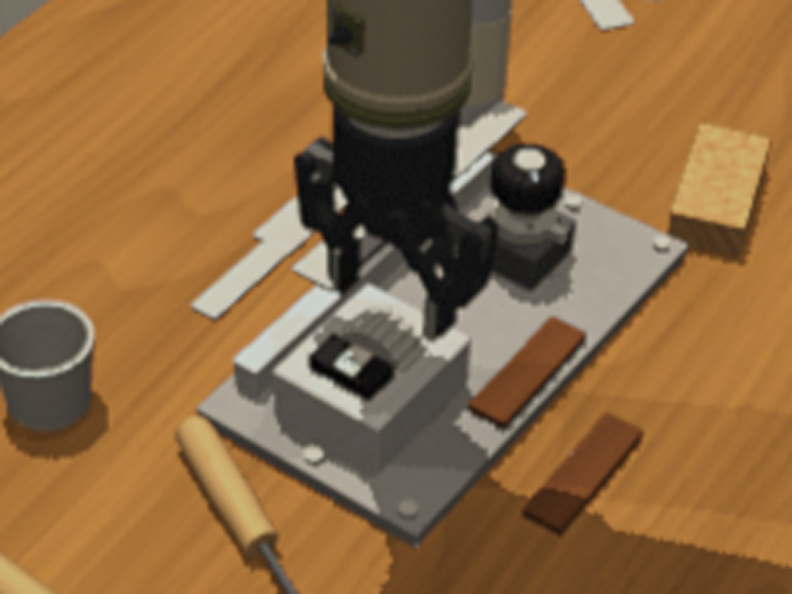

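```bash

python3 -m creep '[[0,0,0,3,0,5,60],[0,0,0,0,0,5,60],[0,0,0,0,0,4,60],[0,0,0,0,0,0,60],[0,0,0,0,0,0,60]]'
python3 -c "
from h import *
togo([*W,.085])"
python3 -m creep '[[0,0,0,0,0,2,60],[0,0,0,0,0,2,60],[0,0,0,0,0,0,60]]'
python3 -m creep '[[0,0,0,0,0,2,60],[0,0,0,0,0,1,60],[0,0,0,0,0,0,60]]'
python3 -c "
from h import *
togo([*W,.085])
p,d=camera('side');cv2.imwrite('pics/s3.png',cv2.resize(p[200:300,290:410],None,fx=6,fy=6,interpolation=2))"
```

```text
clock: 3.95
position: [0.533, 0.0786, 0.0923]
ee_rot: [0.73, 0.683, -0.0, -0.0]
ft_force: [-0.1, -0.1, 0.2]
grip_width: 0.763
t3.95 pos [0.533  0.0786 0.0923] yaw 1.5048 zt [-0.0002 -0.0001 -1.    ] F [-0.1191 -0.0858  0.2343] M [-0.0058 -0.0047  0.0118] g 0.763 j [ 0.428   0.4108 -0.7769  1.8363  0.3328  1.0296 -0.5479]
tool mm [1.6443 0.5403 7.2727]
clock: 4.25
position: [0.5328, 0.0785, 0.088]
ee_rot: [0.73, 0.683, -0.0, -0.0]
ft_force: [1.0, 0.6, 0.3]
grip_width: 0.764
clock: 4.55
position: [0.5329, 0.0786, 0.0851]
ee_rot: [0.73, 0.683, -0.0, -0.0]
ft_force: [-0.3, -0.7, 0.3]
grip_width: 0.766
t4.55 pos [0.5329 0.0786 0.0851] yaw 1.5049 zt [-0.0003 -0.0001 -1.    ] F [-0.3063 -0.7201  0.2703] M [-0.0022 -0.0348  0.0422] g 0.766 j [ 0.4233  0.4206 -0.7723  1.8416  0.3415  1.0171 -0.5543]
tool mm [1.6231 0.6222 0.1105]
```

View pics/s3.png

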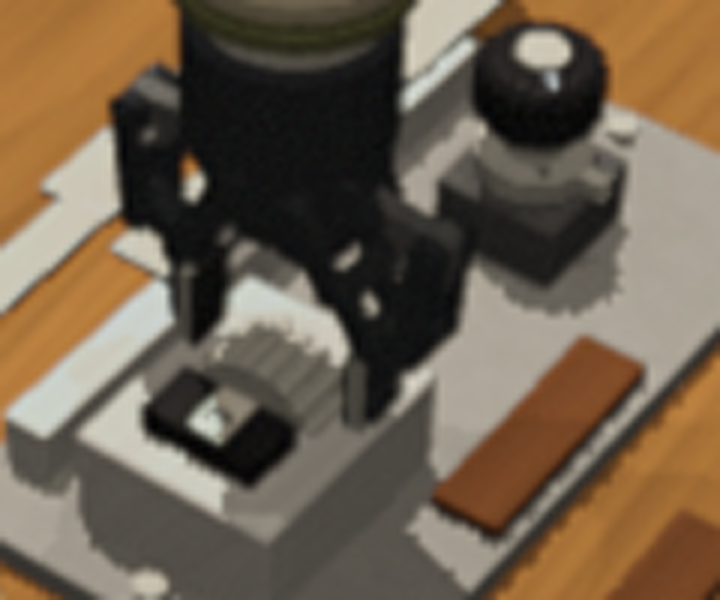

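```bash

python3 -m creep '[[0,0,0,0,3,0,60],[0,0,0,0,3,0,60],[0,0,0,0,0,0,60]]'
python3 -m creep '[[0,0,0,0,2,0,60],[0,0,0,0,0,0,60]]'
python3 -m creep '[[0,0,0,0,2,-0.5,60],[0,0,0,0,0,0,60]]'
python3 -m creep '[[0,0,0,0,2,-1,60],[0,0,0,0,0,0,60]]'
python3 -c "
from h import *
st()
p,d=camera('side');cv2.imwrite('pics/s4.png',cv2.resize(p[200:300,290:410],None,fx=6,fy=6,interpolation=2))"
```

```text
clock: 4.9
position: [0.5395, 0.0781, 0.0854]
ee_rot: [0.73, 0.683, 0.0, 0.0]
ft_force: [-0.7, 0.1, -0.9]
grip_width: 0.765
clock: 5.1
position: [0.5412, 0.0781, 0.0853]
ee_rot: [0.73, 0.683, 0.0, 0.0]
ft_force: [0.0, 0.6, -0.2]
grip_width: 0.764
clock: 5.3
position: [0.5432, 0.0779, 0.0859]
ee_rot: [0.73, 0.683, 0.0, 0.0]
ft_force: [1.1, 0.1, -0.2]
grip_width: 0.763
clock: 5.5
position: [0.5453, 0.0778, 0.087]
ee_rot: [0.73, 0.683, 0.0, 0.0]
ft_force: [-0.4, -0.0, 0.7]
grip_width: 0.766
t5.50 pos [0.5453 0.0778 0.087 ] yaw 1.5046 zt [ 0.0004 -0.     -1.    ] F [-0.3959 -0.0202  0.6835] M [-0.0063  0.0142  0.0135] g 0.766 j [ 0.4139  0.4415 -0.7642  1.8098  0.3521  1.0309 -0.5529]
```

View pics/s4.png

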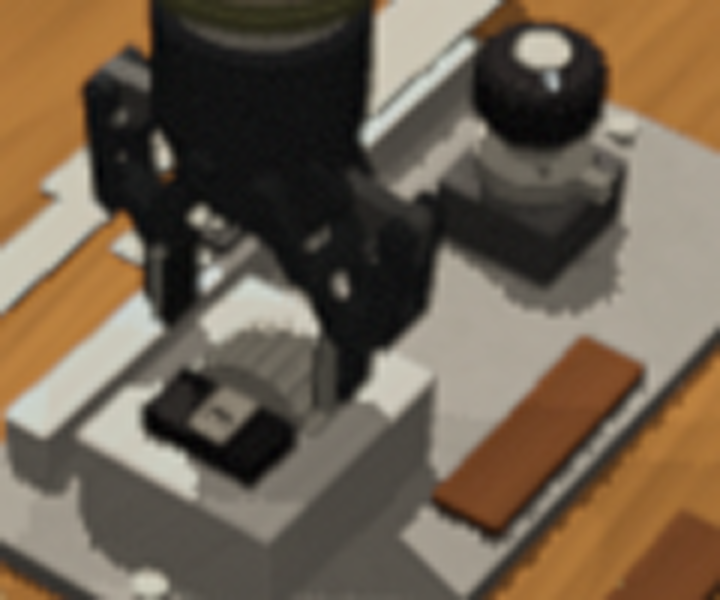

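```bash

python3 -m creep '[[0,0,0,0,-4,0,60],[0,0,0,0,-3,0,60],[0,0,0,0,0,3,60],[0,0,0,0,0,2,60],[0,0,0,0,0,0,60]]'
python3 -m creep '[[0,0,0,0,0,2,60],[0,0,0,0,0,0,60]]'
python3 -m creep '[[0,0,0,0,0,2,60],[0,0,0,0,0,0,60]]'
python3 -c "
from h import *
st()
p,d=camera('side');cv2.imwrite('pics/s5.png',cv2.resize(p[200:300,290:410],None,fx=6,fy=6,interpolation=2))"
```

```text
clock: 6.05
position: [0.5378, 0.0782, 0.0814]
ee_rot: [0.73, 0.683, -0.0, -0.0]
ft_force: [-1.0, 0.2, -0.6]
grip_width: 0.762
clock: 6.25
position: [0.5379, 0.0783, 0.0795]
ee_rot: [0.73, 0.683, -0.0, -0.0]
ft_force: [-0.9, 0.3, 0.3]
grip_width: 0.766
clock: 6.45
position: [0.5382, 0.0784, 0.0787]
ee_rot: [0.73, 0.683, -0.0, 0.0]
ft_force: [-5.3, -1.8, 12.7]
grip_width: 0.77
t6.45 pos [0.5382 0.0784 0.0787] yaw 1.5048 zt [ 0.0003 -0.0007 -1.    ] F [-5.2939 -1.8327 12.6691] M [-0.2509  1.1298 -0.007 ] g 0.770 j [ 0.414   0.4394 -0.7639  1.8332  0.3557  1.0105 -0.5612]
```

View pics/s5.png

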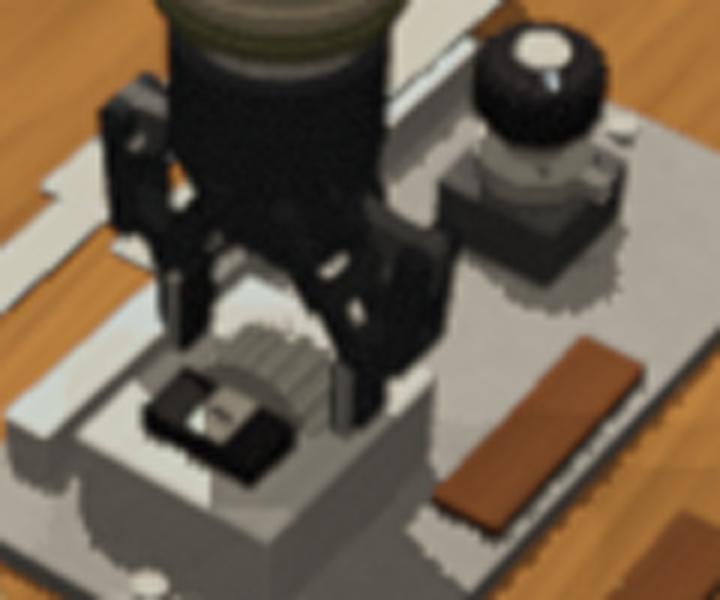

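```bash

python3 -m creep '[[0,0,0,0,0,-4,60],[0,0,0,0,0,0,60]]'
python3 -m creep '[[0,0,0,0,2,0,60],[0,0,0,0,2,0,60],[0,0,0,0,0,0,60]]'
python3 -m creep '[[0,0,0,0,2,0,60],[0,0,0,0,0,0,60]]'
python3 -m creep '[[0,0,0,0,2,0,60],[0,0,0,0,0,0,60]]'
python3 -c "
from h import *
st()
p,d=camera('side');cv2.imwrite('pics/s6.png',cv2.resize(p[200:300,290:410],None,fx=6,fy=6,interpolation=2))"
```

```text
clock: 6.7
position: [0.5383, 0.0784, 0.0822]
ee_rot: [0.73, 0.683, 0.0, 0.0]
ft_force: [0.1, 0.5, -0.5]
grip_width: 0.765
clock: 7.0
position: [0.5417, 0.078, 0.0815]
ee_rot: [0.73, 0.683, -0.0, -0.0]
ft_force: [-1.6, -0.0, 1.2]
grip_width: 0.765
clock: 7.2
position: [0.5422, 0.0781, 0.0812]
ee_rot: [0.73, 0.684, -0.002, -0.001]
ft_force: [-10.1, -0.5, 5.9]
grip_width: 0.764
clock: 7.4
position: [0.5425, 0.0781, 0.0808]
ee_rot: [0.73, 0.684, -0.003, -0.002]
ft_force: [-17.4, -1.3, 10.8]
grip_width: 0.763
t7.40 pos [0.5425 0.0781 0.0808] yaw 1.5057 zt [-0.008  -0.0013 -1.    ] F [-17.3599  -1.3426  10.826 ] M [-0.103   3.974   0.0946] g 0.763 j [ 0.4094  0.4502 -0.7611  1.8142  0.3567  1.0284 -0.5571]
```

View pics/s6.png

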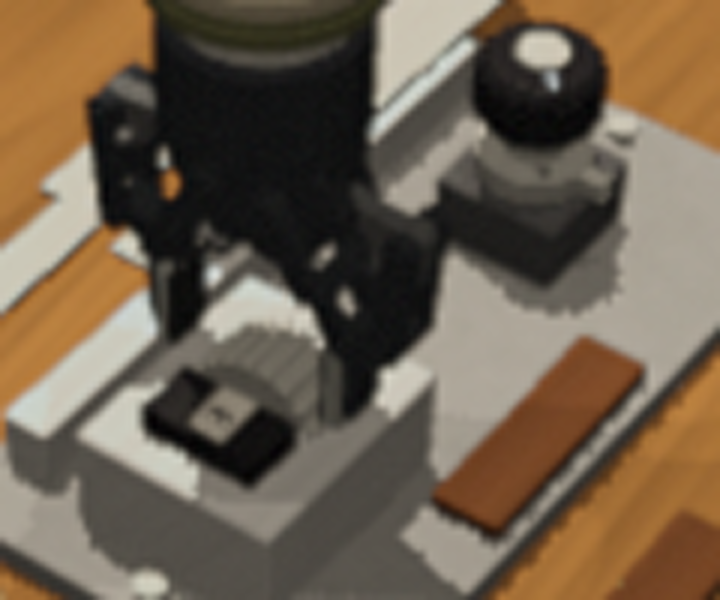

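```bash

python3 -m creep '[[0,0,0,0,-6,0,60],[0,0,0,0,0,-6,60],[0,0,0,0,4,0,60],[0,0,0,0,0,0,60]]'
python3 -c "
from h import *
st()"
python3 -m creep '[[0,0,0,0,2,-1,60],[0,0,0,0,0,0,60]]'
python3 -m creep '[[0,0,0,0,2,-1,60],[0,0,0,0,0,0,60]]'
python3 -m creep '[[0,0,0,0,2,-1,60],[0,0,0,0,0,0,60]]'
python3 -c "
from h import *
st()
p,d=camera('side');cv2.imwrite('pics/s7.png',cv2.resize(p[200:300,290:410],None,fx=6,fy=6,interpolation=2))"
```

```text
clock: 7.85
position: [0.5452, 0.0776, 0.0883]
ee_rot: [0.73, 0.683, 0.001, 0.001]
ft_force: [0.4, 0.5, 0.4]
grip_width: 0.763
t7.85 pos [0.5452 0.0776 0.0883] yaw 1.5041 zt [ 0.0019  0.0001 -1.    ] F [0.4464 0.4868 0.4135] M [ 0.0209 -0.0343 -0.0297] g 0.763 j [ 0.4155  0.4386 -0.7653  1.8102  0.3505  1.0314 -0.5521]
clock: 8.05
position: [0.5464, 0.0777, 0.0889]
ee_rot: [0.73, 0.683, 0.0, 0.0]
ft_force: [-0.7, -0.8, -0.2]
grip_width: 0.766
clock: 8.25
position: [0.5476, 0.0777, 0.0896]
ee_rot: [0.73, 0.683, -0.0, -0.0]
ft_force: [-2.4, -0.4, 1.6]
grip_width: 0.761
clock: 8.45
position: [0.5494, 0.0776, 0.0908]
ee_rot: [0.73, 0.683, -0.001, -0.0]
ft_force: [-5.0, -0.2, 3.8]
grip_width: 0.762
t8.45 pos [0.5494 0.0776 0.0908] yaw 1.5050 zt [-0.0017 -0.0004 -1.    ] F [-5.037  -0.1615  3.831 ] M [-0.0677  1.3506  0.0969] g 0.762 j [ 0.4119  0.4457 -0.7635  1.7949  0.3519  1.044  -0.5493]
```

View pics/s7.png

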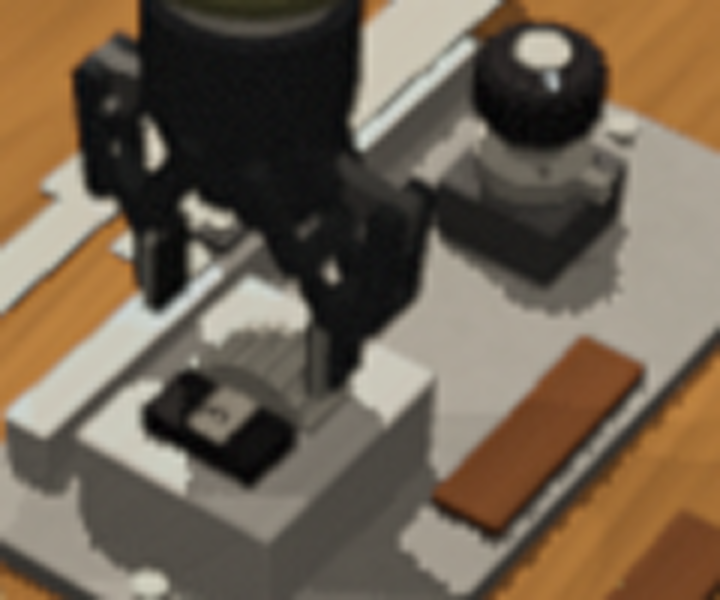

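```bash

for i in 1 2 3 4; do python3 -m creep '[[0,0,0,0,2,-1,60],[0,0,0,0,0,0,60]]' | grep -E "posi|force"; done
python3 -c "
from h import *
p,d=camera('side');cv2.imwrite('pics/s8.png',cv2.resize(p[200:300,290:410],None,fx=6,fy=6,interpolation=2))"
```

```text
position: [0.5513, 0.0775, 0.0921]
ft_force: [-6.8, -0.5, 7.9]
position: [0.5536, 0.0773, 0.0935]
ft_force: [-7.0, -2.0, 11.2]
position: [0.5562, 0.0772, 0.0949]
ft_force: [-5.6, -0.4, 13.3]
position: [0.5589, 0.077, 0.0961]
ft_force: [-3.0, -0.8, 10.5]
```

View pics/s8.png

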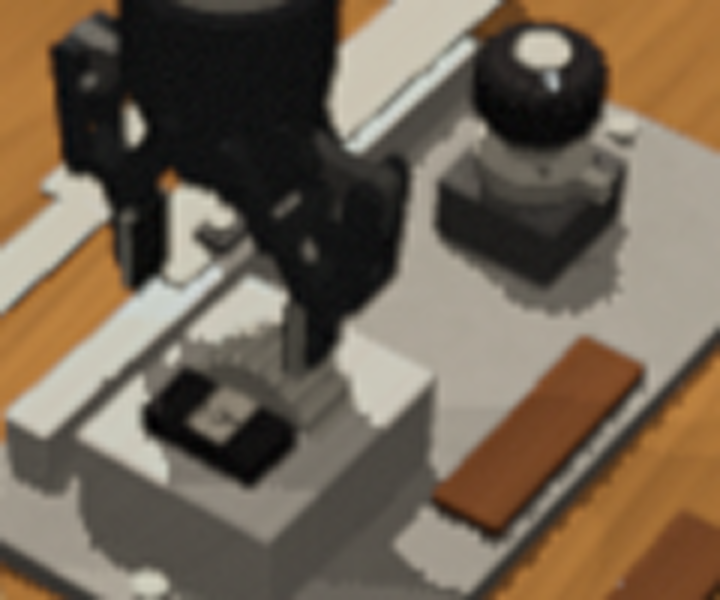

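```bash

for i in 1 2 3; do python3 -m creep '[[0,0,0,0,2,-0.3,60],[0,0,0,0,0,0,60]]' | grep -E "posi|force"; done
python3 -m creep '[[0,0,0,0,0,-10,60],[0,0,0,0,-20,-20,60],[0,0,0,0,-20,0,60],[0,0,0,0,0,0,60],[0,0,0,0,0,0,60]]'
python3 - <<'E'
from h import *
ims=[];
for k in range(3):
    a=[camera('side')[0] for _ in range(1)][0];ims.append(a)
a=np.mean(ims,0).astype(np.uint8)
t=camera('top')[0];cv2.imwrite('pics/t9raw.png',t);cv2.imwrite('pics/s9raw.png',a)
z=cv2.resize(a[200:300,290:410],None,fx=4,fy=4,interpolation=2)
r=np.hstack([rect('side',a),rect('side',cv2.imread('pics/side0.png'))])
cv2.imwrite('pics/s9.png',np.vstack([cv2.resize(z,(600,500)),r[:100*3]])[:800])
cv2.imwrite('pics/s9b.png',r)
E
```

```text
position: [0.5608, 0.0769, 0.0959]
ft_force: [-0.5, -0.3, -0.2]
position: [0.5619, 0.0768, 0.0956]
ft_force: [-4.3, -0.5, 6.1]
position: [0.5636, 0.0767, 0.0961]
ft_force: [-5.9, -0.7, 10.2]
clock: 10.45
position: [0.5245, 0.0789, 0.1262]
ee_rot: [0.73, 0.683, 0.0, 0.001]
ft_force: [0.2, -0.6, 0.1]
grip_width: 0.761
```

View pics/s9b.png

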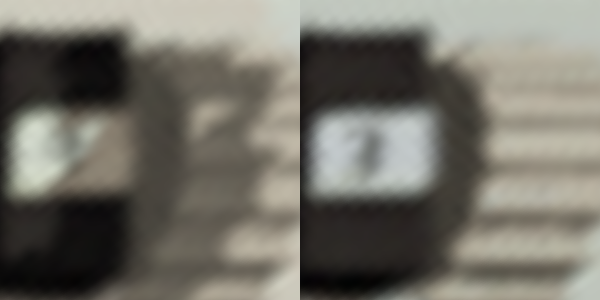

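View pics/s9.png

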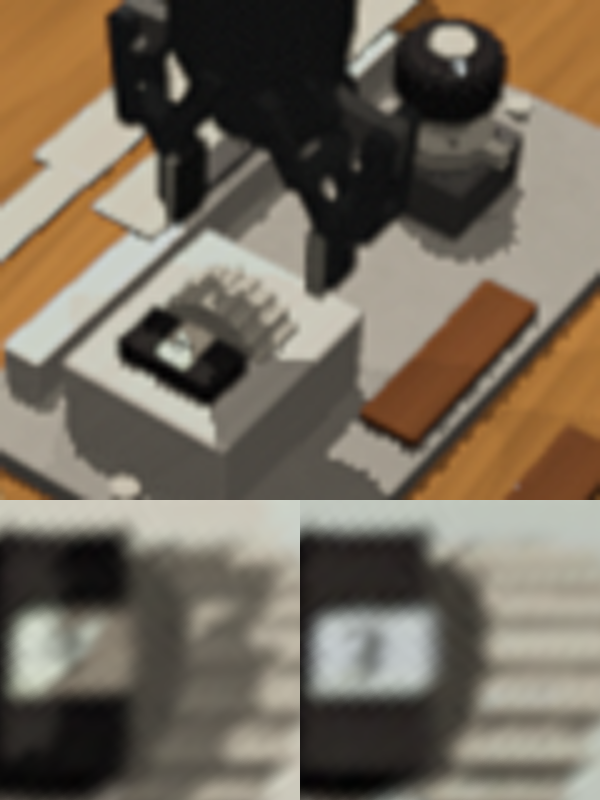

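```bash

python3 -m creep '[[0,0,0,-40,0,-20,60],[0,0,0,-40,0,-20,60],[0,0,0,-40,0,-10,60],[0,0,0,-40,0,-10,60],[0,0,0,0,0,0,60],[0,0,0,0,0,0,60]]'
cat >> h.py <<'E'
def look(name):
    a=camera('side')[0];t=camera('top')[0];cv2.imwrite(f'pics/{name}_s.png',a);cv2.imwrite(f'pics/{name}_t.png',t)
    cv2.imwrite(f'pics/{name}.png',np.vstack([np.hstack([rect('side',a),rect('top',t)]),np.hstack([rect('side',cv2.imread('pics/side0.png')),rect('top',cv2.imread('pics/top0.png'))])])[:600])
E
python3 -c "
from h import *
look('L1')"
```

```text
clock: 11.25
position: [0.5137, -0.0813, 0.1857]
ee_rot: [0.731, 0.683, 0.0, -0.0]
ft_force: [-0.2, 0.1, 0.4]
grip_width: 0.762
```

View pics/L1.png

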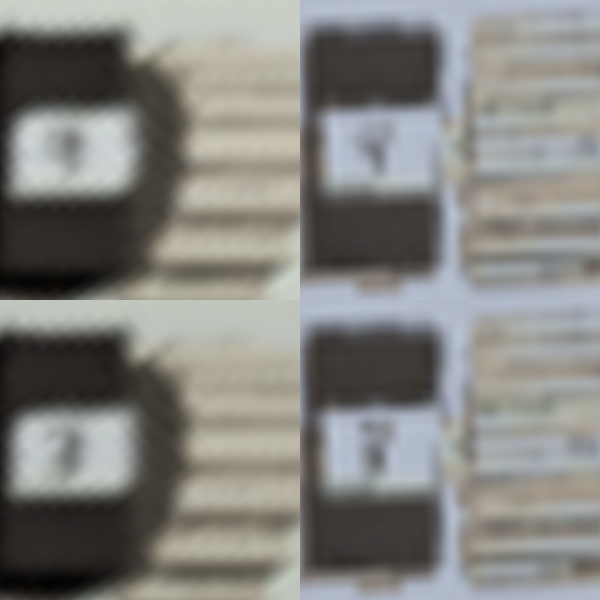

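```bash
python3 - <<'E'
from h import *
def big(p,u,v,r=8):
    g=cv2.cvtColor(cv2.imread(p),cv2.COLOR_BGR2GRAY)[v-r:v+r,u-r:u+r];g=cv2.normalize(g,None,0,255,cv2.NORM_MINMAX)
    return cv2.resize(g,(290,290),interpolation=cv2.INTER_NEAREST),cv2.resize(g,(290,290),interpolation=cv2.INTER_CUBIC)
wc=W+ey*.033
ut=proj('top',[*wc,.073]).round().astype(int);us=proj('side',[*wc,.073]).round().astype(int);print(ut,us)
rows=[]
for a,b in(('top0','side0'),('L1_t','L1_s')):
    x=big(f'pics/{a}.png',*ut,r=7)[0];y=big(f'pics/{b}.png',*us,r=7)[0];rows.append(np.hstack([x,y]))
cv2.imwrite('pics/dig.png',np.vstack(rows))
# templates: fit by rendering digits on a plane into each view and correlating
out={}
for lab,pt,ps in(('start','top0','side0'),('now','L1_t','L1_s')):
  for n,pp,c in(('top',pt,ut),('side',ps,us)):
    img=cv2.cvtColor(cv2.imread(f'pics/{pp}.png'),cv2.COLOR_BGR2GRAY).astype(np.float32)
    res={}
    for d in range(10):
      best=-1
      for font in(cv2.FONT_HERSHEY_SIMPLEX,cv2.FONT_HERSHEY_DUPLEX):
       for hmm in(7,9,11):
        for ws in(.8,1.0):
         S=10 # px per mm
         T=np.full((200,200),255,np.uint8)
         (w,h),_=cv2.getTextSize(str(d),font,4,14)
         D=np.full((h+40,w+40),255,np.uint8);cv2.putText(D,str(d),(20,h+20),font,4,0,14,cv2.LINE_AA)
         s=hmm*S/h;D=cv2.resize(D,None,fx=s*ws,fy=s,interpolation=cv2.INTER_AREA)
         a=D[:min(200,D.shape[0]),:min(200,D.shape[1])];y0=(200-a.shape[0])//2;x0=(200-a.shape[1])//2;T[y0:y0+a.shape[0],x0:x0+a.shape[1]]=a
         k=.010
         P=[wc+ex*k+ey*k,wc+ex*k-ey*k,wc-ex*k-ey*k,wc-ex*k+ey*k]
         q=np.array([proj(n,[*p_,.072]) for p_ in P])-c+8
         M=cv2.getPerspectiveTransform(np.float32([[0,0],[200,0],[200,200],[0,200]]),np.float32((q+.5)*8-.5))
         R=cv2.warpPerspective(T,M,(136,136),borderValue=255);R=cv2.resize(R,(17,17),interpolation=cv2.INTER_AREA).astype(np.float32)
         R=R[5:12,5:12]
         m=cv2.matchTemplate(img[c[1]-7:c[1]+8,c[0]-7:c[0]+8],R,cv2.TM_CCOEFF_NORMED)[2:7,2:7].max();best=max(best,m)
      res[d]=round(float(best),3)
    print(lab,n,res)
E
```

```text
[289 268] [327 269]
start top {0: 0.684, 1: 0.685, 2: 0.69, 3: 0.677, 4: 0.687, 5: 0.691, 6: 0.686, 7: 0.709, 8: 0.692, 9: 0.748}
start side {0: 0.243, 1: 0.264, 2: 0.237, 3: 0.219, 4: 0.249, 5: 0.234, 6: 0.248, 7: 0.264, 8: 0.247, 9: 0.249}
now top {0: 0.677, 1: 0.729, 2: 0.591, 3: 0.66, 4: 0.694, 5: 0.72, 6: 0.698, 7: 0.528, 8: 0.704, 9: 0.724}
now side {0: 0.23, 1: 0.25, 2: 0.198, 3: 0.205, 4: 0.223, 5: 0.226, 6: 0.233, 7: 0.275, 8: 0.237, 9: 0.234}
```

View pics/dig.png

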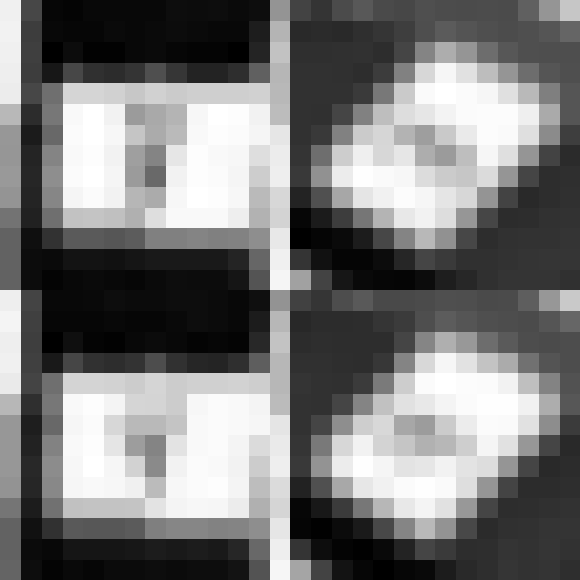

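```bash
cat > fit.py <<'E'
from h import *
import itertools
wc=W+ey*.033
S=12
def glyph(d,font,h_mm,asp,th):
    (w,h),_=cv2.getTextSize('8',font,4,1)
    D=np.zeros((h+60,w+60),np.uint8);cv2.putText(D,str(d),(30,h+30),font,4,255,th,cv2.LINE_AA)
    s=h_mm*S/h;D=cv2.resize(D,None,fx=s*asp,fy=s,interpolation=cv2.INTER_AREA)
    T=np.zeros((240,240),np.uint8);y0=(240-D.shape[0])//2;x0=(240-D.shape[1])//2
    T[y0:y0+D.shape[0],x0:x0+D.shape[1]]=D[:240,:240]
    return T
def view(n,T,dx,dy,r=7):
    c=proj(n,[*wc,.072]).round().astype(int);k=.010
    P=[wc+ex*k+ey*k,wc+ex*k-ey*k,wc-ex*k-ey*k,wc-ex*k+ey*k]
    q=np.array([proj(n,[*p,.072]) for p in P])-c+r+[dx,dy]
    M=cv2.getPerspectiveTransform(np.float32([[0,0],[240,0],[240,240],[0,240]]),np.float32((q+.5)*6-.5))
    N=2*r+1
    R=cv2.warpPerspective(T,M,(N*6,N*6));return cv2.resize(R,(N,N),interpolation=cv2.INTER_AREA).astype(np.float32),c
def gray(p): return cv2.cvtColor(cv2.imread(p),cv2.COLOR_BGR2GRAY).astype(np.float32)
def diff(n,a,b,r=7):
    c=proj(n,[*wc,.072]).round().astype(int)
    D=gray(b)-gray(a);return D[c[1]-r:c[1]+r+1,c[0]-r:c[0]+r+1]
def run(pairs,step=1,ds=range(0,9)):
    # pairs: {view:(before,after)}
    for n,(a,b) in pairs.items():
        D=diff(n,a,b);m=np.zeros_like(D);m[3:12,3:12]=1;D=D*m
        for d in ds:
            best=(-1,)
            for font in(cv2.FONT_HERSHEY_SIMPLEX,cv2.FONT_HERSHEY_DUPLEX):
              for h,asp,th in itertools.product((6,7.5,9,10.5),(.75,1,1.2),(10,18)):
                G0=glyph(d,font,h,asp,th);G1=glyph(d+step,font,h,asp,th)
                for dx,dy in itertools.product(np.arange(-2,2.1,.5),repeat=2):
                    g=(view(n,G0,dx,dy)[0]-view(n,G1,dx,dy)[0])*m
                    s=(g*D).sum()/(np.linalg.norm(g)*np.linalg.norm(D)+1e-9)
                    if s>best[0]:best=(round(float(s),3),font,h,asp,th,dx,dy)
            print(n,d,'->',d+step,best)
E
time python3 - <<'E'
from fit import *
print(diff('top','pics/top0.png','pics/L1_t.png').astype(int))
print(diff('side','pics/side0.png','pics/L1_s.png').astype(int))
run({'top':('pics/top0.png','pics/L1_t.png'),'side':('pics/side0.png','pics/L1_s.png')},ds=(1,2,3))
E
```

```text
[[  1  -1   1   2   1   3   2   2   0   1  -1  -1   1   1   3]
 [  3   2  -1   0   0  -1  -1  -2  -1   2   2   0   0   3   0]
 [  1   0   0   2   1   0   0   1   1   0   1   2   2   2   1]
 [  3   2   1   0   1   1   0   0  -2   2   1   1   0   2   2]
 [  1  -1   1   1   1   2   4   4   2   2   2   3   0   1   2]
 [  1   2   1   2   1   3  32  24  14   2   0   0   3   1   2]
 [  1   2   1  -1   0 -15  -5   9   7   2   1   1   2   1   2]
 [  2  -1   0   2   2  -5   0   1   0   0   3   0   0   1   4]
 [  0   1   0   0   2   2  30  18   2   1   1   0   1   2   0]
 [  1   1   2   2   1   5  32  10   2   0   2   0   3   4   3]
 [  2  -2   2   1   1   3  12   4  -1   1   0   1   0   3   0]
 [  1   1   0   0  -1   1   0   0   4   2   2   2   1   1  -2]
 [  1   0  -1   1   1   2   1   2   0   2   0   1   2   1   2]
 [  2   1   0   1  -2   2   3   2  -1   1   1  -1   0   2   1]
 [  1   0  -1   0   0   0   0  -2   1   0  -1   2   5   2   1]]
[[  3   5   6   6   4   6   2   7   7   3   5   4   8  10  11]
 [  3   5   6   3   4   2   5   6   6   5   5   2   5   6   7]
 [  2   4   2   1   4   5   
[... 598 characters left out ...]
 5]
 [  4   0   2   0   1   2   5   4   2   3   5   3   4   2   1]
 [ 10   4   1   1  -2   4   1   2   6   3   5   3   4   3   0]
 [ 10   8   5   2   1  -1   2   2   3   2   2   3   3   2  -3]]Traceback (most recent call last):
  File "<stdin>", line 4, in <module>
  File "fit.py", line 33, in run
    g=(view(n,G0,dx,dy)[0]-view(n,G1,dx,dy)[0])*m
       ~~~~^^^^^^^^^^^^
  File "fit.py", line 13, in view
    c=proj(n,[*wc,.072]).round().astype(int);k=.010
      ~~~~^^^^^^^^^^^^^^
  File "h.py", line 9, in proj
    m=camera_model(n);x=m["camera_matrix"]@(m["R"]@np.array(X)+m["t"]);return x[:2]/x[2]
ValueError: time passes only in moves, steps and waits

real	0m2.095s
user	0m1.906s
sys	0m0.151s
```

```bash
python3 - <<'E'
import re
s=open('h.py').read()
s=s.replace("def proj(n,X):\n    m=camera_model(n);","_cm={}\ndef proj(n,X):\n    if n not in _cm:_cm[n]=camera_model(n)\n    m=_cm[n];")
open('h.py','w').write(s)
E
timeout 500 python3 - <<'E'
from fit import *
run({'top':('pics/top0.png','pics/L1_t.png'),'side':('pics/side0.png','pics/L1_s.png')},ds=(0,1,2,3,4))
E
```

```text
Traceback (most recent call last):
  File "fit.py", line 31, in run
    G0=glyph(d,font,h,asp,th);G1=glyph(d+step,font,h,asp,th)
  File "fit.py", line 10, in glyph
    T[y0:y0+D.shape[0],x0:x0+D.shape[1]]=D[:240,:240]
    ~^^^^^^^^^^^^^^^^^^^^^^^^^^^^^^^^^^^
ValueError: could not broadcast input array from shape (215,240) into shape (215,6)
```

```bash
sed -i 's/h+60,w+60/h+30,w+30/; s/(30,h+30)/(15,h+15)/; s/(240-D.shape\[0\])/max(0,240-D.shape[0])/; s/(240-D.shape\[1\])/max(0,240-D.shape[1])/' fit.py
timeout 550 python3 - <<'E'
from fit import *
run({'top':('pics/top0.png','pics/L1_t.png'),'side':('pics/side0.png','pics/L1_s.png')},ds=(1,2,3))
E
```

```text
top 1 -> 2 (0.265, 2, 10.5, 1.2, 10, np.float64(-0.5), np.float64(2.0))
top 2 -> 3 (0.34, 0, 6, 1, 10, np.float64(-0.5), np.float64(1.5))
top 3 -> 4 (0.605, 2, 6, 1.2, 18, np.float64(0.0), np.float64(-1.0))
side 1 -> 2 (0.067, 0, 6, 1.2, 10, np.float64(-2.0), np.float64(-1.0))
side 2 -> 3 (0.23, 2, 6, 1, 18, np.float64(-1.0), np.float64(0.0))
side 3 -> 4 (0.353, 0, 9, 0.75, 18, np.float64(-1.0), np.float64(-1.0))
```

```bash
python3 - <<'E'
from h import *
for n in('top','side'):
    d=np.load(f'pics/{n}0.npy');m=camera_model(n);K=m["camera_matrix"];R=np.array(m["R"]);t=np.array(m["t"])
    v,u=np.mgrid[:480,:640];P=np.stack([(u-K[0,2])/K[0,0]*d,(v-K[1,2])/K[1,1]*d,d],-1).reshape(-1,3);X=(P-t)@R
    s=(np.hypot(X[:,0]-.5226,X[:,1]+.09)<.05)&(X[:,2]>.092)&(X[:,2]<.112)
    Q=X[s];print(n,len(Q),Q.mean(0),(Q.min(0)+Q.max(0))/2,np.ptp(Q,axis=0),np.percentile(Q[:,2],[5,50,95]))
    (c,r)=cv2.minEnclosingCircle(Q[:,:2].astype(np.float32));print(c,r)
print(ray('top',440,212,.15))
togo([.5226,-.0897,.16])
E
```

```text
top 391 [ 0.5223 -0.0885  0.1016] [ 0.5224 -0.0895  0.1014] [0.0513 0.0511 0.0182] [0.0963 0.1015 0.1065]
(0.5223603844642639, -0.08966465294361115) 0.026068493723869324
side 292 [ 0.5188 -0.0829  0.1013] [ 0.5219 -0.0884  0.1001] [0.0507 0.0548 0.0161] [0.0939 0.102  0.1062]
(0.5201836824417114, -0.0886094942688942) 0.02768058143556118
[ 0.6467 -0.2219  0.15  ]
t11.35 pos [ 0.5135 -0.0792  0.1854] yaw 1.5062 zt [-0.0004  0.0008 -1.    ] F [ 0.0548  0.0588 -0.0967] M [ 0.0393  0.0064 -0.0078] g 0.764 j [ 0.7432  0.2341 -0.7576  1.7969  0.1725  1.1789 -0.1317]
tool mm [-9.8758  9.7215 25.366 ]
```

```bash

python3 -m creep '[[0,0,0,-10,9,0,20],[0,0,-0.15,0,0,0,20],[0,0,-0.15,0,0,0,20],[0,0,-0.15,0,0,0,20],[0,0,-0.15,0,0,0,20],[0,0,-0.15,0,0,0,20],[0,0,-0.15,0,0,0,20],[0,0,-0.15,0,0,0,20]]'
python3 -m creep '[[0,0,-0.15,0,0,0,20],[0,0,-0.15,0,0,0,20],[0,0,-0.15,0,0,0,20],[0,0,-0.15,0,0,0,20],[0,0,-0.15,0,0,0,20],[0,0,-0.15,0,0,0,20],[0,0,-0.15,0,0,0,20],[0,0,0,0,0,0,20]]'
python3 -c "
from h import *
togo([.5223,-.0893,.093])"
```

```text
clock: 12.15
position: [0.5224, -0.0908, 0.1855]
ee_rot: [0.286, 0.958, 0.0, -0.0]
ft_force: [0.0, -0.3, 1.4]
grip_width: 0.921
clock: 12.95
position: [0.5223, -0.0909, 0.1855]
ee_rot: [-0.231, 0.973, 0.0, 0.0]
ft_force: [-0.3, 0.2, 0.3]
grip_width: 0.921
t12.95 pos [ 0.5223 -0.0909  0.1855] yaw -2.6753 zt [ 0.0001  0.001  -1.    ] F [-0.3218  0.1624  0.2995] M [-0.047   0.0502 -0.0168] g 0.921 j [ 1.0028  0.361  -1.0793  1.7612  0.3366  1.2229  1.8701]
tool mm [-0.6897  1.3617 92.4764]
```

```bash

python3 -m creep '[[0,0,0,-0.7,1.4,20,20],[0,0,0,0,0,25,20],[0,0,0,0,0,25,20],[0,0,0,0,0,15,20],[0,0,0,0,0,7.5,20],[0,0,0,0,0,0,20]]'
python3 -c "
from h import *
togo([.5223,-.0893,.093])"
python3 -m creep '[[0,0,0,0,0,0,255],[0,0,0,0,0,0,255],[0,0,0,0,0,0,255],[0,0,0,0,0,0,255],[0,0,0,0,0,0,255]]' 90
python3 -c "
from h import *
st();p,d=camera('side');cv2.imwrite('pics/k1.png',cv2.resize(p[140:300,290:490],None,fx=3.6,fy=3.6,interpolation=2))"
```

```text
clock: 13.55
position: [0.5217, -0.0892, 0.0928]
ee_rot: [-0.229, 0.973, 0.0, -0.0]
ft_force: [0.3, 0.2, 0.7]
grip_width: 0.924
t13.55 pos [ 0.5217 -0.0892  0.0928] yaw -2.6795 zt [-0.0008  0.0005 -1.    ] F [0.3099 0.1909 0.728 ] M [ 0.0033  0.0401 -0.0189] g 0.924 j [ 0.9216  0.4752 -1.001   1.8521  0.455   1.0662  1.7756]
tool mm [-0.4802 -0.3324 -0.2361]
clock: 14.05
position: [0.5229, -0.0903, 0.095]
ee_rot: [-0.229, 0.973, -0.001, 0.001]
ft_force: [-2.2, -1.9, 8.8]
grip_width: 0.543
t14.05 pos [ 0.5229 -0.0903  0.095 ] yaw -2.6794 zt [ 0.0026 -0.002  -1.    ] F [-2.1597 -1.888   8.8397] M [-0.5696  0.3953 -0.0156] g 0.543 j [ 0.9234  0.4722 -1.0022  1.85    0.4554  1.0672  1.7768]
```

View pics/k1.png

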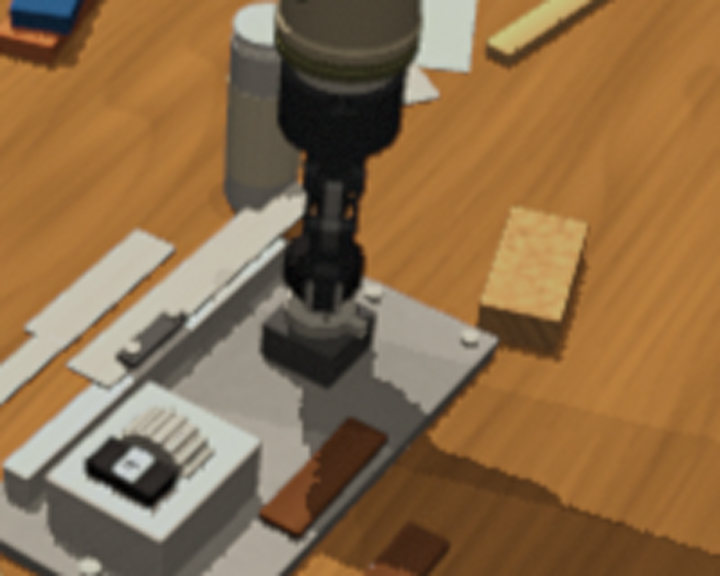

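```bash

cat > s.sh <<'E'
python3 -c "
from h import *
o=get_obs();R=Ro.from_quat(o['ee_rot']).as_matrix()
print('t%.2f'%o['clock'],'yaw %.4f'%np.arctan2(R[1,0],R[0,0]),'F',o['ft_force'],'Mz %.3f'%o['torque'][2],'pos',o['position'],'g %.3f'%o['grip_width'],'j7 %.3f'%o['joint_pos'][6])"
E
python3 -m creep '[[0,0,0,-0.6,-1.5,-2,255],[0,0,0,0,0,0,255]]' >/dev/null; bash s.sh
python3 -m creep '[[0,0,0.05,0,0,0,255],[0,0,0,0,0,0,255]]'>/dev/null; bash s.sh
python3 -m creep '[[0,0,0.05,0,0,0,255],[0,0,0,0,0,0,255]]'>/dev/null; bash s.sh
python3 -m creep '[[0,0,0.05,0,0,0,255],[0,0,0.05,0,0,0,255]]'>/dev/null; bash s.sh
python3 -m creep '[[0,0,0.05,0,0,0,255],[0,0,0.05,0,0,0,255]]'>/dev/null; bash s.sh
```

```text
t14.30 yaw -2.6786 F [ 0.1113  1.3678 -3.855 ] Mz 0.009 pos [ 0.5229 -0.0905  0.0952] g 0.544 j7 1.780
t14.50 yaw -2.7289 F [ 0.3285  0.5822 -5.1819] Mz 0.129 pos [ 0.5229 -0.0904  0.0952] g 0.546 j7 1.734
t14.70 yaw -2.7777 F [ 0.6359  0.7796 -4.4706] Mz 0.151 pos [ 0.5229 -0.0903  0.0952] g 0.544 j7 1.690
t14.90 yaw -2.8775 F [-0.342   0.738  -4.1851] Mz 0.337 pos [ 0.5229 -0.0902  0.0952] g 0.548 j7 1.600
t15.10 yaw -2.9775 F [ 0.4478  1.8652 -3.8324] Mz 0.390 pos [ 0.5229 -0.0901  0.0952] g 0.542 j7 1.509
```

```bash

python3 -m creep '[[0,0,0,0,0,0,255]]'>/dev/null; bash s.sh
for i in 1 2 3 4; do python3 -m creep '[[0,0,0.05,0,0,0,255],[0,0,0,0,0,0,255]]'>/dev/null; bash s.sh; done
```

```text
t15.20 yaw -2.9767 F [ 0.1241  2.6638 -3.1674] Mz 0.207 pos [ 0.5229 -0.0901  0.0952] g 0.543 j7 1.509
t15.40 yaw -3.0262 F [-0.9915  3.006  -3.7892] Mz 0.207 pos [ 0.5229 -0.0901  0.0952] g 0.543 j7 1.464
t15.60 yaw -3.0761 F [-1.3353  4.5354 -2.9504] Mz 0.267 pos [ 0.5228 -0.0901  0.0952] g 0.541 j7 1.419
t15.80 yaw -3.1259 F [-1.4246  3.9646 -2.2078] Mz 0.216 pos [ 0.5229 -0.09    0.0952] g 0.545 j7 1.373
t16.00 yaw 3.1074 F [-1.5213  4.3622 -2.9183] Mz 0.173 pos [ 0.5229 -0.0899  0.0952] g 0.547 j7 1.328
```

```bash

for i in 1 2 3 4 5; do python3 -m creep '[[0,0,0.04,0,0,0,255],[0,0,0.04,0,0,0,255],[0,0,0,0,0,0,255]]'>/dev/null; bash s.sh; done
```

```text
t16.30 yaw 3.0279 F [-0.8736  4.7241 -2.5505] Mz 0.203 pos [ 0.5229 -0.0899  0.0952] g 0.548 j7 1.255
t16.60 yaw 2.9479 F [-1.1     4.3413 -2.9989] Mz 0.219 pos [ 0.5229 -0.0898  0.0952] g 0.544 j7 1.182
t16.90 yaw 2.8680 F [-1.2075  6.2566 -1.872 ] Mz 0.211 pos [ 0.5229 -0.0897  0.0952] g 0.542 j7 1.108
t17.20 yaw 2.7881 F [-0.7979  5.7042 -3.4144] Mz 0.195 pos [ 0.5229 -0.0896  0.0952] g 0.545 j7 1.034
t17.50 yaw 2.7081 F [-0.1545  6.6991 -3.5858] Mz 0.211 pos [ 0.5229 -0.0895  0.0952] g 0.543 j7 0.961
```

```bash

for i in 1 2 3 4 5 6; do python3 -m creep '[[0,0,0.03,0,0,0,255],[0,0,0.03,0,0,0,255],[0,0,0,0,0,0,255]]'>/dev/null; bash s.sh; done
```

```text
t17.80 yaw 2.6486 F [-1.3761  6.2047 -3.1994] Mz 0.209 pos [ 0.523  -0.0895  0.0952] g 0.543 j7 0.906
t18.10 yaw 2.5887 F [-1.4349  6.8903 -2.6614] Mz 0.180 pos [ 0.523  -0.0894  0.0952] g 0.542 j7 0.850
t18.40 yaw 2.5287 F [-0.2655  6.9082 -2.3766] Mz 0.208 pos [ 0.523  -0.0893  0.0952] g 0.547 j7 0.794
t18.70 yaw 2.4688 F [-0.4472  7.3161 -3.197 ] Mz 0.283 pos [ 0.5231 -0.0893  0.0952] g 0.544 j7 0.739
t19.00 yaw 2.4088 F [ 0.125   7.1208 -4.106 ] Mz 0.213 pos [ 0.5231 -0.0892  0.0952] g 0.544 j7 0.683
t19.30 yaw 2.3489 F [ 0.6764  6.3047 -3.7083] Mz 0.201 pos [ 0.5232 -0.0892  0.0952] g 0.545 j7 0.627
```

```bash

for i in 1 2 3 4 5; do python3 -m creep '[[0,0,0.03,0,0,0,255],[0,0,0.03,0,0,0,255],[0,0,0,0,0,0,255]]'>/dev/null; bash s.sh; done
```

```text
t19.60 yaw 2.2889 F [ 0.2488  7.4327 -3.8218] Mz 0.245 pos [ 0.5232 -0.0891  0.0952] g 0.545 j7 0.571
t19.90 yaw 2.2290 F [ 0.7128  6.682  -4.0297] Mz 0.323 pos [ 0.5233 -0.0891  0.0952] g 0.546 j7 0.516
t20.20 yaw 2.1690 F [ 0.533   7.0777 -4.141 ] Mz 0.261 pos [ 0.5233 -0.0891  0.0952] g 0.543 j7 0.460
t20.50 yaw 2.1090 F [ 1.5073  7.6598 -5.0715] Mz 0.241 pos [ 0.5234 -0.089   0.0952] g 0.546 j7 0.403
t20.80 yaw 2.0491 F [ 1.1192  7.0953 -4.3711] Mz 0.242 pos [ 0.5234 -0.0889  0.0952] g 0.541 j7 0.347
```

```bash

for i in 1 2 3 4 5; do python3 -m creep '[[0,0,0.03,0,0,0,255],[0,0,0.03,0,0,0,255],[0,0,0,0,0,0,255]]'>/dev/null; bash s.sh; done
```

```text
t21.10 yaw 1.9892 F [ 0.9883  7.347  -5.005 ] Mz 0.229 pos [ 0.5235 -0.0889  0.0952] g 0.538 j7 0.291
t21.40 yaw 1.9292 F [ 1.8004  7.6598 -6.5139] Mz 0.269 pos [ 0.5236 -0.0889  0.0953] g 0.542 j7 0.235
t21.70 yaw 1.8692 F [ 2.6206  7.85   -5.7097] Mz 0.233 pos [ 0.5236 -0.0889  0.0952] g 0.538 j7 0.179
t22.00 yaw 1.8091 F [ 2.2295  7.9197 -6.3348] Mz 0.228 pos [ 0.5236 -0.0889  0.0952] g 0.544 j7 0.122
t22.30 yaw 1.7492 F [ 2.2301  8.7859 -5.7155] Mz 0.228 pos [ 0.5237 -0.0889  0.0952] g 0.544 j7 0.066
```

```bash

for i in 1 2 3 4 5; do python3 -m creep '[[0,0,0.03,0,0,0,255],[0,0,0.03,0,0,0,255],[0,0,0,0,0,0,255]]'>/dev/null; bash s.sh; done
```

```text
t22.60 yaw 1.6892 F [ 3.5626  6.8083 -7.1739] Mz 0.263 pos [ 0.5238 -0.0889  0.0952] g 0.539 j7 0.010
t22.90 yaw 1.6293 F [ 4.4768  8.0718 -6.9319] Mz 0.299 pos [ 0.5238 -0.0888  0.0952] g 0.541 j7 -0.047
t23.20 yaw 1.5693 F [ 4.3725  7.7296 -6.837 ] Mz 0.240 pos [ 0.5239 -0.0888  0.0952] g 0.540 j7 -0.103
t23.50 yaw 1.5094 F [ 4.161   7.8409 -6.0433] Mz 0.437 pos [ 0.5239 -0.0889  0.0952] g 0.541 j7 -0.160
t23.80 yaw 1.4496 F [ 4.4522  7.2436 -7.3563] Mz 0.512 pos [ 0.524  -0.0889  0.0952] g 0.543 j7 -0.216
```

```bash

for i in 1 2 3 4 ; do python3 -m creep '[[0,0,0.03,0,0,0,255],[0,0,0.03,0,0,0,255],[0,0,0,0,0,0,255]]'>/dev/null; bash s.sh; done
```

```text
t24.10 yaw 1.3892 F [ 4.6562  8.1421 -7.3453] Mz 0.248 pos [ 0.524  -0.0888  0.0953] g 0.545 j7 -0.273
t24.40 yaw 1.3289 F [ 4.9723  7.8156 -8.1338] Mz 0.125 pos [ 0.5241 -0.0888  0.0953] g 0.545 j7 -0.330
t24.70 yaw 1.2688 F [ 6.7998  8.1979 -7.4362] Mz -0.012 pos [ 0.5241 -0.0888  0.0952] g 0.547 j7 -0.387
t25.00 yaw 1.2087 F [ 5.3458  7.8968 -8.8306] Mz -0.108 pos [ 0.5242 -0.0888  0.0953] g 0.547 j7 -0.444
```

```bash

for i in 1 2 3; do python3 -m creep '[[0,0,0.025,0,0,0,255],[0,0,0.025,0,0,0,255],[0,0,0,0,0,0,255]]'>/dev/null; bash s.sh; done
```

```text
t25.30 yaw 1.1588 F [ 5.573   8.4102 -8.8174] Mz -0.141 pos [ 0.5243 -0.0888  0.0953] g 0.542 j7 -0.491
t25.60 yaw 1.1087 F [ 6.1684  8.1963 -8.7303] Mz -0.221 pos [ 0.5243 -0.0888  0.0953] g 0.545 j7 -0.539
t25.90 yaw 1.0591 F [  7.1843   7.372  -10.7624] Mz -0.012 pos [ 0.5244 -0.0889  0.0953] g 0.542 j7 -0.586
```

```bash

python3 -m creep '[[0,0,0,0,0,0,70],[0,0,0,0,0,0,40],[0,0,0,0,0,0,20],[0,0,0,0,0,0,20]]'; bash s.sh
python3 -m creep '[[0,0,0,0,0,-15,20],[0,0,0,0,0,-40,20],[0,0,0,0,0,-45,20],[0,0,0,0,0,-40,20],[0,0,0,0,0,0,20]]'
bash s.sh
python3 -c "
from h import *
print(Ro.from_quat(get_obs()['ee_rot']).inv().apply([-.08,-.25,0]))"
```

```text
clock: 26.3
position: [0.5231, -0.0911, 0.0955]
ee_rot: [0.864, 0.503, 0.0, 0.0]
ft_force: [-0.4, 0.4, 0.3]
grip_width: 0.92
t26.30 yaw 1.0549 F [-0.416   0.4373  0.3491] Mz -0.008 pos [ 0.5231 -0.0911  0.0955] g 0.920 j7 -0.587
clock: 26.8
position: [0.5255, -0.0905, 0.2422]
ee_rot: [0.864, 0.503, 0.004, 0.004]
ft_force: [0.6, 0.1, -1.2]
grip_width: 0.923
t26.80 yaw 1.0552 F [ 0.6185  0.1021 -1.203 ] Mz 0.028 pos [ 0.5255 -0.0905  0.2422] g 0.923 j7 -0.510
[-0.2569  0.0537 -0.0001]
```

Move aside so both cameras see the jig and compare the collar tab and digit.

```bash

python3 -m creep '[[0,0,0,-40,8,0,20],[0,0,0,-43,9,0,20],[0,0,0,-43,9,0,20],[0,0,0,-43,9,0,20],[0,0,0,-43,9,0,20],[0,0,0,-43,9,0,20],[0,0,0,0,0,0,20],[0,0,0,0,0,0,20]]'
python3 - <<'E'
from h import *
look('L2')
a=cv2.imread('pics/L2_s.png')[195:255,350:410];b=cv2.imread('pics/side0.png')[195:255,350:410]
c=cv2.imread('pics/L2_t.png')[250:300,350:400];d=cv2.imread('pics/top0.png')[250:300,350:400]
f=lambda x:cv2.resize(x,(300,300),interpolation=2)
cv2.imwrite('pics/K2.png',np.vstack([np.hstack([f(b),f(d)]),np.hstack([f(a),f(c)])]))
E
```

```text
clock: 27.6
position: [0.4427, -0.3391, 0.2354]
ee_rot: [0.865, 0.502, 0.0, -0.0]
ft_force: [0.8, -0.1, 0.4]
grip_width: 0.925
```

View pics/K2.png

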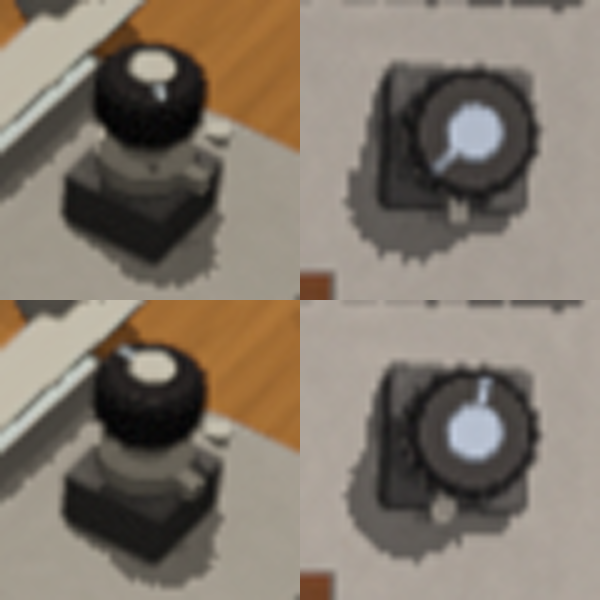

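View pics/L2.png

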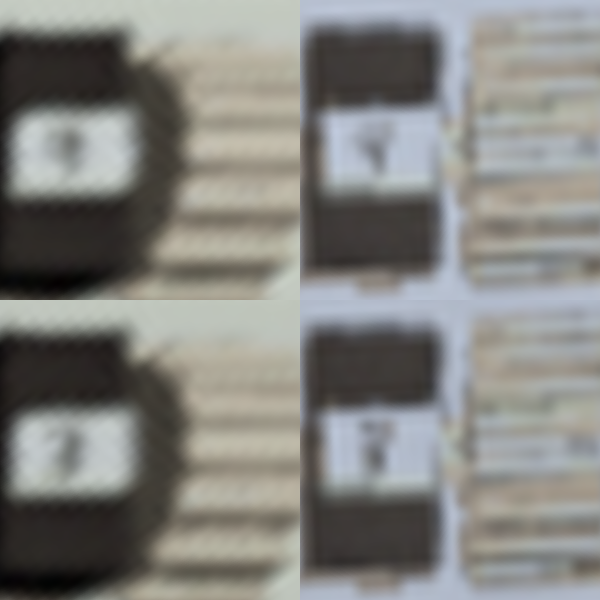

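View pics/L2_t.png

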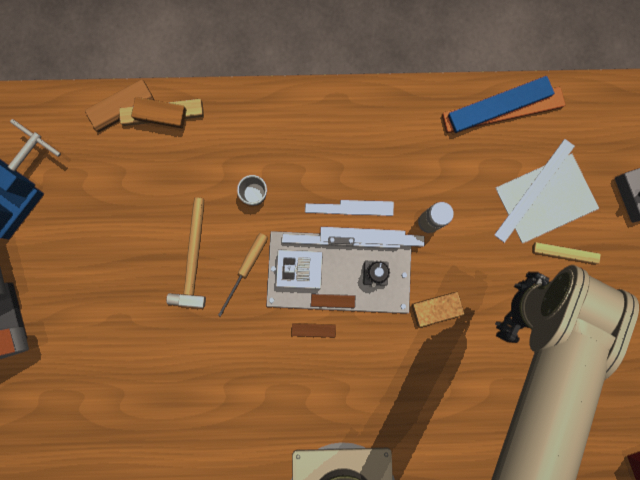

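```bash
python3 -c "
from h import *
hand_in();st()"
```

```text
the job is handed in; nothing more can be done
the job is handed in; nothing more can be done
```

The thumbwheel is set to 4, the lock knob was taken over one clutch click and let go, and the job was handed in at about 28 s. No verdict is reported.

**Thumbwheel:** I pushed it one digit onward with one fingertip against its ridges. The digit is only about 3 by 5 pixels in the pictures, so I did not read it outright. Template matching of the change fitted 3→4 clearly best (top 0.61, next best 0.34; side 0.35, next best 0.23). The digit looked the same after the knob work.

**Lock knob:**
- I gripped it at 90 N and turned it clockwise. It ran down at about 0.2 Nm.
- The torque rose to a peak of about 0.51 Nm, fell through zero, went to −0.22 Nm as the knob was pulled into the notch, and came back to about 0. I stopped there and let go.
- The gripper turned 2.55 rad. The knob's mark turned about 2.58 rad in the top picture, which fits one click and no second one.

**Last pictures:** The collar tab has moved clockwise, and in the overhead picture nothing lying around looks moved. The arm stands clear to the side and the force reading was near zero. My final state printout after handing in was refused, so the resting state was not checked after that.

**On the way:** The first pushes on the wheel were too low. One pressed onto the housing or wheel at about 13 N, and one pressed straight into the rim at about 20 N. Neither turned the wheel.

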